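# Refit the filter panel in the dust-trap housing

### The job

Refit the loose filter panel in the dust-trap housing, whose seat has just been set to another height that you must find by feel or by eye: pick the panel up by its black handle, tilt it so that its yellow-striped edge goes in under the yellow lip, then lower the other edge and press it down until the red catch snaps over it, all by gentle touch and without forcing it. The panel must end lying flat and locked on the seat, let go, and the things standing round about must stay where they are.

Things in the scene. Friction and masses are not known exactly. Their poses are not given: they have to be found in the camera images.
- panel: Loose filter panel: flat aluminium plate 150 (x) x 100 (y) x 5 mm with dark slots, about 0.25 kg, with a black handle on top. Origin: centre of its underside; z up out of the top face; x points to the hook edge, which bears a yellow stripe. Starts flat on the worktop. A tall grey instrument column stands between it and the housing, from x about 0.57 m on: carry the panel past in front of it.
- handle (a point): Centre of the panel's handle bar, 20 mm from the panel's origin towards -x, 25 mm above its underside. Straight black bar along the panel's y: 14 mm thick (x), 64 mm long (y), spanning 15 to 35 mm above the panel's underside; a post 12 mm wide under each end, open between the posts. Take it across the 14 mm.
- hook_edge (a point): Middle of the lower corner of the panel's yellow-striped hook edge (x = +75 mm, underside).
- latch_edge (a point): Middle of the lower corner of the panel's other edge (x = -75 mm, underside).
- housing: White tub fixed to the worktop, 181 (x) x 133 (y) x 24 mm, with a grey seat frame standing in it that moves with it. Origin: centre of its footprint, at worktop height; z up; x to the yellow lip (side away from the robot), -x to the red catch. SEAT HEIGHT: the ledges that carry the panel stand S above the worktop; S is set anew each time and stays, 30 to 50 mm, and no pose reports it.
- seat_mid (a point): The housing's origin again (no measure of S). The seat's recess, in the housing's frame: 153 (x) x 105 (y) mm about this point (play 3 mm along the panel, 2.5 mm each side). Black ledges at height S all round: x = 40 to 76.5 mm on the lip side, 14.5 mm wide on the catch side, 6.5 mm at the sides; the floor between is 10 mm lower. Side and catch-side walls S+5 mm high.
- lip_line (a point): Point at x = 66.5 mm, y = 0, worktop height in the housing's frame, straight below the lip's front edge. The yellow lip overhangs the ledge by 10 mm (x = 66.5 to 76.5 mm, the back wall), over the full width: underside S+10, top S+14 mm. Lip and catch keep the panel from going in flat from above; it goes under the lip tilted about 0.2 to 0.28 rad, hook edge low.
- catch (a joint): Travel of the red spring catch, m: 0 sprung in, to 0.010 pushed out (-x). The nose, 30 mm wide, reaches in to x = -70.5 mm, from S+7.5 to S+18 mm high, tab to S+26; its upper face slopes at 60 degrees, so an edge pressed down drives it back and it snaps over. Spring 1.6 N at 0, 0.4 N more per mm; pressing past it by the handle takes about 5 to 15 N downwards.
- vial_rack: Bystander: blue vial rack, 66 x 142 x 40 mm, origin under its centre. Leave alone.
- wash_bottle: Bystander: white wash bottle with a red spout cap, 73 x 98 x 172 mm, origin under its centre. Leave alone.
- lab_timer: Bystander: small bench timer, 72 x 62 x 19 mm, origin under its centre. Leave alone.
- jar_1: Bystander: wide-necked jar with a red lid, 50 mm across, 72 mm high, origin under its centre. Leave alone.

How it is judged:
By the outcome, as a careful person would: the job done as asked, in the order asked, and still so for the second after the job is handed in, with the robot touching nothing.
It also fails if it takes over 42 s, if anything falls off the work surface, if the arm or the gripper's body presses on something with over 40 N, if the wrist force passes 120 N, or if a joint passes its speed limit or range.

### The arm

A 6-joint arm with a two-finger parallel gripper is mounted at the origin on a cart in front of the work surface, level with it; the furniture and walls round the work are solid. World frame = base frame: x ahead of the robot, y to its left, z up, the work surface at z = 0. Lengths are in m, angles in degrees, forces in N, time in s.
With the tool pointing down it reaches from about 0.35 to 1 m from the base axis. Payload 7.1 kg.
Tool frame: the origin (TCP) lies midway between the tips of the shut fingers; the grasp point (between the pads) lies 19 mm behind it (manip.grip_point_offset is the distance from the TCP to the grasp point, in m); z points along the fingers, y is the line along which they close (so a half turn about z gives the same grasp; the last joint's range is limited). The gripper opens to 85 mm and grips with 20 to 120 N. Pads are 22 mm wide; open, the fingers measure 114 mm over their backs; the gripper's body (76 mm by 85 mm) begins 54 mm behind the grasp point. The pads swing forward as they close: fully open they stand 13 mm farther back than shut.
Start: joints at [67.781, 24.242, 93.386, -0, 62.372, -1.089], TCP at [0.225, 0.583, 0.231] pointing down, gripper open.
Joint ranges: [-172.04, 172.04], [-51.8, 120.97], [4.93, 147.93], [-75.15, 255.16], [6.16, 154.13], [-145.62, 145.62]. Speed limits (degrees/s): [136.94, 136.94, 172.46, 180, 180, 180].

### API

Orientations are given as a 3x3 rotation matrix whose columns are the frame's x, y, z axes.
In Python, from workcell import manip gives the robot as it stands.
- The arm moves only by the tool servo_tool, never from a script. Its argument "rows" is a list that holds one entry, the list of rows, each a list of 7 numbers: the turn, a rotation vector about the tool's x, y, z in rad, then the shift along the tool's x, y, z in mm, then the opening, from 0 (shut) to 1 (fully open). In form: [[[rx, ry, rz, tx, ty, tz, claw], ...]]. A call has exactly 8 rows; each row is the pose to reach, as a shift and turn from the pose commanded when the call began, along the tool's axes at that moment; what a row does not reach only later rows make up. A row lasts 1/10 s, in which the tool goes at most 50 mm and 8.59 degrees, less where a joint would pass 70% of its speed; a pose out of reach is approached as far as the arm can. A call with a gripper value outside its range is refused whole. The fingers move at their own pace and stop on an object; the grip force is fixed at half the most. Time passes only in rows, so rows that repeat a pose let the fingers close, or fill a call up. It gives the time, the measured TCP pose, the force, the opening and the grip force at its end, in the units of the state.
- manip.state(): the state, without advancing time (a new reading comes with each control period).
- manip.grab_frame(name): name is "scene" or "top"; returns (picture, depth): 480x640x3 uint8, blue, green, red; 480x640 float32, m along the optical axis (not along the pixel's ray), 0 where there is no reading.
- manip.camera_params(name): a dict with "K" (3x3 intrinsics, pixels), "xyz" and "orientation" of the camera in the world. Camera axes: x right, y down, z forward; pixel columns grow to the right and rows downward; lengths in m; the calibration is good to about 2 mm. A picture is of the moment at which its call begins. camera_params takes no time and is no camera call.
- manip.finish_job(): hands the job in; it is judged then, once.
The state is a dict: "t": time; "joints": joint angles; "qd": joint speeds; "tau": joint torques, N m; "tcp_pos": TCP position; "tool_rot": TCP orientation; "ft_force": force on the tool from outside, world axes, zero at the start; "wrist_torque": the same for the moment, N m; "finger_gap": finger opening in m; "finger_force": force on a finger pad.
Only numpy, scipy, OpenCV 4.12 (cv2) and the standard library are available. Lean on these libraries where they do the work, as an engineer would, in place of code of your own. Each camera call takes 0.05 s, during which the arm holds its last target. There are 200 camera calls.

## Working session

There is one attempt and no reset: what is moved stays moved. The work goes in short steps, Python scripts to look and compute and a tool call to move; the robot and the scene stay as the last step left them, time stands still between calls to the robot, and variables do not carry over. Pictures are saved under pics/ and viewed, at most 10 in all, crops included, and the job is handed in when it is done.

Besides the shell and the picture viewer there is one more tool, called after "Request:" as name([rows], argument=value, ...), one row to a line, values as JSON. servo_tool: Moves the arm, as the interface text tells. Its arguments: {"type":"object","properties":{"rows":{"type":"array"}},"required":["rows"]}

```bash
mkdir -p pics
python3 - <<'E'
from workcell import manip
import cv2,numpy as np
s=manip.state();print(s['t'],s['tcp_pos'],np.round(s['tool_rot'],3),s['finger_gap'],s['ft_force'])
for n in("scene","top"):
    p,d=manip.grab_frame(n);cv2.imwrite(f"pics/{n}0.png",p);np.save(f"pics/{n}0.npy",d)
    c=manip.camera_params(n);print(n,c)
E
```

```text
0.0 [0.22506719 0.58249186 0.23055126] [[-0.933  0.36  -0.001]
 [ 0.36   0.933 -0.001]
 [ 0.    -0.002 -1.   ]] 0.08556521659489615 [-0.26971806  0.66986979 -0.94259757]
scene {'K': array([[576.8340195 ,   0.        , 309.5494859 ],
       [  0.        , 576.8340195 , 238.64667203],
       [  0.        ,   0.        ,   1.        ]]), 'xyz': array([-0.24116729, -1.13774909,  1.15335917]), 'orientation': array([[ 0.81956267, -0.35945198,  0.4462189 ],
       [-0.57294922, -0.52333776,  0.63075096],
       [ 0.00679851, -0.77260071, -0.63485583]])}
top {'K': array([[555.75964729,   0.        , 324.9016201 ],
       [  0.        , 555.75964729, 246.38328232],
       [  0.        ,   0.        ,   1.        ]]), 'xyz': array([ 0.32327871, -0.02105348,  1.44124406]), 'orientation': array([[-0.00722926, -0.98907008,  0.14726888],
       [-0.99991534,  0.00555662, -0.01176593],
       [ 0.01081901, -0.14734147, -0.98902651]])}
```

View pics/scene0.png

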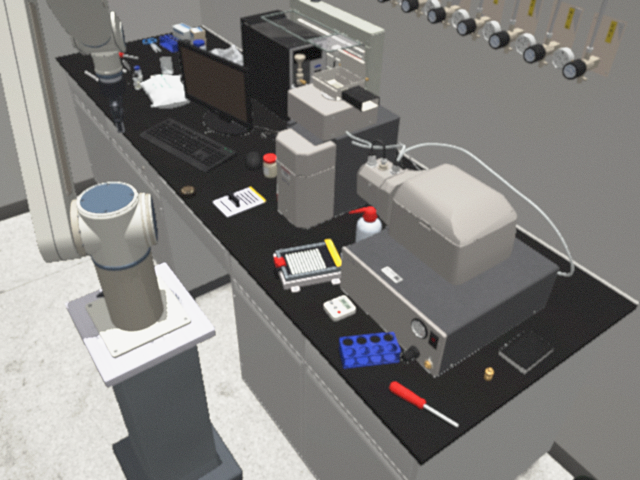

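View pics/top0.png

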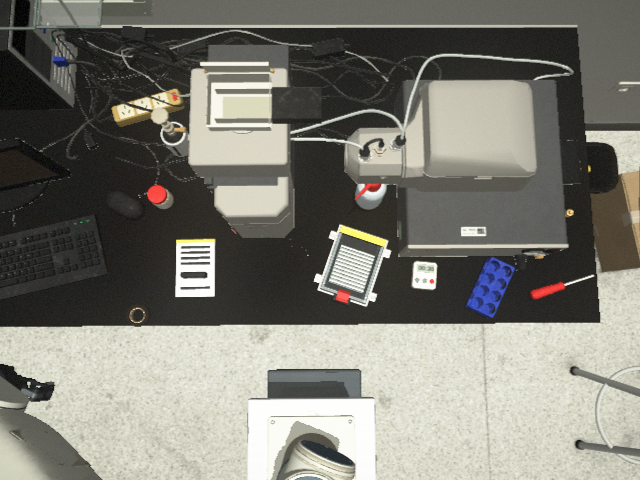

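The scene view shows the housing at (308,262) and the panel at (240,200). In the top view the panel is at (195,267) with its yellow stripe up (away from the robot), and the housing is at (352,265), turned about 15°, with the lip at (362,236) and the catch at (342,296). The column is at (255,205).

```bash
cat > h.py <<'E'
from workcell import manip
import cv2,numpy as np
def ray(n,u,v):
    c=manip.camera_params(n);K=c['K'];R=c['orientation']
    return c['xyz'],R@np.array([(u-K[0,2])/K[0,0],(v-K[1,2])/K[1,1],1])
def onz(n,u,v,z):
    o,d=ray(n,u,v);return o+d*(z-o[2])/d[2]
def dep(n,u,v,z): o,d=ray(n,u,v);return o+d*z
def tri(a,b):
    (o1,d1),(o2,d2)=a,b
    A=np.stack([d1,-d2],1);t=np.linalg.lstsq(A,o2-o1,rcond=None)[0]
    p,q=o1+d1*t[0],o2+d2*t[1];return (p+q)/2,np.linalg.norm(p-q)
def masks(p):
    H=cv2.cvtColor(p,cv2.COLOR_BGR2HSV)
    y=cv2.inRange(H,(22,150,120),(35,255,255));r=cv2.inRange(H,(0,150,100),(6,255,255))|cv2.inRange(H,(174,150,100),(180,255,255))
    w=cv2.inRange(H,(0,0,150),(180,60,255));return dict(y=y,r=r,w=w)
def blobs(m,roi,amin=15):
    x0,y0,x1,y1=roi;z=np.zeros_like(m);z[y0:y1,x0:x1]=m[y0:y1,x0:x1]
    c,_=cv2.findContours(z,cv2.RETR_EXTERNAL,cv2.CHAIN_APPROX_NONE)
    return [k for k in c if cv2.contourArea(k)>amin]
E
python3 - <<'E'
from h import *
np.set_printoptions(precision=4,suppress=True)
for n,rois in(("top",dict(panel=(165,230,225,305),hous=(305,215,400,310))),("scene",dict(panel=(205,180,270,220),hous=(265,230,346,292)))):
    p=cv2.imread(f"pics/{n}0.png");d=np.load(f"pics/{n}0.npy");M=masks(p)
    for k,roi in rois.items():
        for c in "yrw":
            for b in blobs(M[c],roi):
                r=cv2.minAreaRect(b);m=cv2.drawContours(np.zeros(d.shape,np.uint8),[b],-1,255,-1)
                m=cv2.erode(m,np.ones((3,3)));q=d[(m>0)&(d>0)]
                zz=[dep(n,u,v,d[v,u])[2] for v,u in np.argwhere((m>0)&(d>0))]
                print(n,k,c,np.round(r[0],1),np.round(r[1],1),round(r[2],1),cv2.contourArea(b),'z med',np.median(zz) if zz else None,np.round(cv2.boxPoints(r),1).tolist())
p=cv2.imread("pics/top0.png");a=cv2.resize(p[225:310,155:225],None,fx=6,fy=6,interpolation=2);b=cv2.resize(p[215:315,305:405],None,fx=5.1,fy=5.1,interpolation=2)[:510]
a=a[:510,:280+10] if 0 else cv2.resize(a,(400,486));a=cv2.copyMakeBorder(a,0,510-486,0,0,0);s=b[:, :390+10]
cv2.imwrite("pics/crop1.png",np.hstack([a,cv2.resize(b,(390,390)) if 0 else b[:, :400]]))
s=cv2.imread("pics/scene0.png")[180:300,200:350];cv2.imwrite("pics/crop2.png",cv2.resize(s,None,fx=5,fy=5,interpolation=2)[:600])
E
```

```text
top panel w [194.5 269. ] [54. 39.] 90.0 2041.5 z med 0.005155159393056774 [[175.0, 242.0], [214.0, 242.0], [214.0, 296.0], [175.0, 296.0]]
top hous r [342.4 296. ] [12.  11.7] 18.4 117.0 z med 0.051435069824356416 [[334.79998779296875, 299.6000061035156], [338.5, 288.5], [349.8999938964844, 292.29998779296875], [346.20001220703125, 303.3999938964844]]Traceback (most recent call last):
  File "<stdin>", line 10, in <module>
  File "h.py", line 8, in dep
    def dep(n,u,v,z): o,d=ray(n,u,v);return o+d*z
                          ~~~^^^^^^^
  File "h.py", line 4, in ray
    c=manip.camera_params(n);K=c['K'];R=c['orientation']
ValueError: time passes only in moves, steps and waits
```

```bash
sed -i 's/^def ray/C={n:manip.camera_params(n) for n in("scene","top")}\ndef ray/; s/c=manip.camera_params(n);K/c=C[n];K/; s/(22,150,120),(35/(18,110,100),(38/' h.py
python3 - <<'E'
from h import *
np.set_printoptions(precision=4,suppress=True)
for n,rois in(("top",dict(panel=(165,230,225,305),hous=(305,215,400,310))),("scene",dict(panel=(205,180,270,220),hous=(265,230,346,292)))):
    p=cv2.imread(f"pics/{n}0.png");d=np.load(f"pics/{n}0.npy");M=masks(p)
    for k,roi in rois.items():
        for c in "yrw":
            for b in blobs(M[c],roi):
                r=cv2.minAreaRect(b);m=cv2.drawContours(np.zeros(d.shape,np.uint8),[b],-1,255,-1)
                m=cv2.erode(m,np.ones((3,3)))
                zz=[dep(n,u,v,d[v,u])[2] for v,u in np.argwhere((m>0)&(d>0))]
                print(n,k,c,np.round(r[0],1),cv2.contourArea(b),'z med',np.median(zz) if zz else None,len(zz),np.round(cv2.boxPoints(r),1).tolist())
p=cv2.imread("pics/top0.png");a=cv2.resize(p[230:305,160:230],(400,429),interpolation=2);b=cv2.resize(p[220:310,310:395],(400,424),interpolation=2)
cv2.imwrite("pics/crop1.png",np.hstack([a[:424],b]))
s=cv2.imread("pics/scene0.png")[180:300,200:350];cv2.imwrite("pics/crop2.png",cv2.resize(s,None,fx=5,fy=5,interpolation=2)[:600])
E
```

```text
top panel y [195.5 239.9] 84.5 z med 0.005646192958583374 41 [[175.89999389648438, 238.89999389648438], [215.0, 237.8000030517578], [215.10000610351562, 241.0], [176.0, 242.0]]
top panel w [194.5 269. ] 2041.5 z med 0.005155159393056774 1939 [[175.0, 242.0], [214.0, 242.0], [214.0, 296.0], [175.0, 296.0]]
top hous y [362.4 235.9] 249.0 z med 0.048596473908010585 170 [[339.1000061035156, 231.5], [341.3999938964844, 225.0], [385.6000061035156, 240.1999969482422], [383.3999938964844, 246.8000030517578]]
top hous r [342.4 296. ] 117.0 z med 0.051435069824356416 85 [[334.79998779296875, 299.6000061035156], [338.5, 288.5], [349.8999938964844, 292.29998779296875], [346.20001220703125, 303.3999938964844]]
top hous w [351.5 268.5] 1337.5 z med 0.02863965348525288 1215 [[328.20001220703125, 281.3999938964844], [340.6000061035156, 244.1999969482422], [374.79998779296875, 255.60000610351562], [362.3999938964844, 292.79998779296875]]
top hous w [376.4 275.7] 414.0 z med 0.025309740919865598 260 [[347.0, 299.0], [386.0, 239.3000030517578], [405.79998779296875, 252.3000030517578], [366.799987792968
[... 977 characters left out ...]
.0], [299.0, 291.0], [290.0, 291.0]]
scene hous w [335.5 280.5] 41.0 z med 0.008119657302153471 26 [[331.0, 278.0], [340.0, 278.0], [340.0, 283.0], [331.0, 283.0]]
scene hous w [276.5 253. ] 20.5 z med 0.042414444714573785 3 [[273.0, 250.0], [280.0, 250.0], [280.0, 256.0], [273.0, 256.0]]
scene hous w [308.6 265.1] 923.0 z med 0.03218229520040439 718 [[276.5, 255.6999969482422], [335.29998779296875, 245.0], [340.6000061035156, 274.3999938964844], [281.79998779296875, 285.1000061035156]]
scene hous w [302.5 246.6] 23.0 z med None 0 [[281.8999938964844, 249.39999389648438], [322.8999938964844, 242.1999969482422], [323.1000061035156, 243.6999969482422], [282.20001220703125, 250.89999389648438]]
```

View pics/crop1.png

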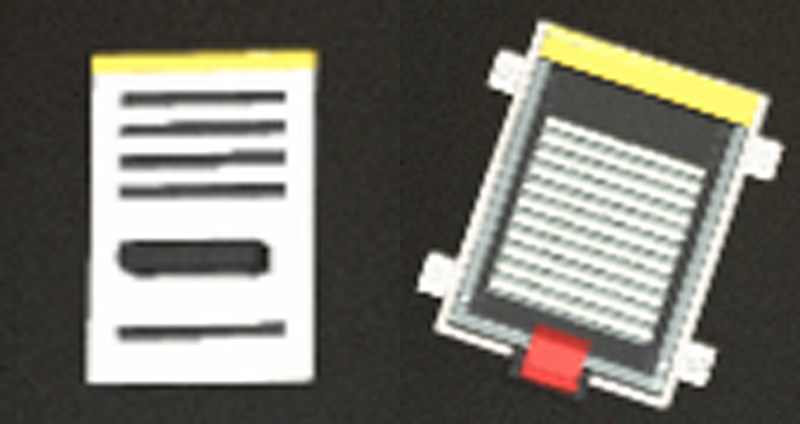

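View pics/crop2.png

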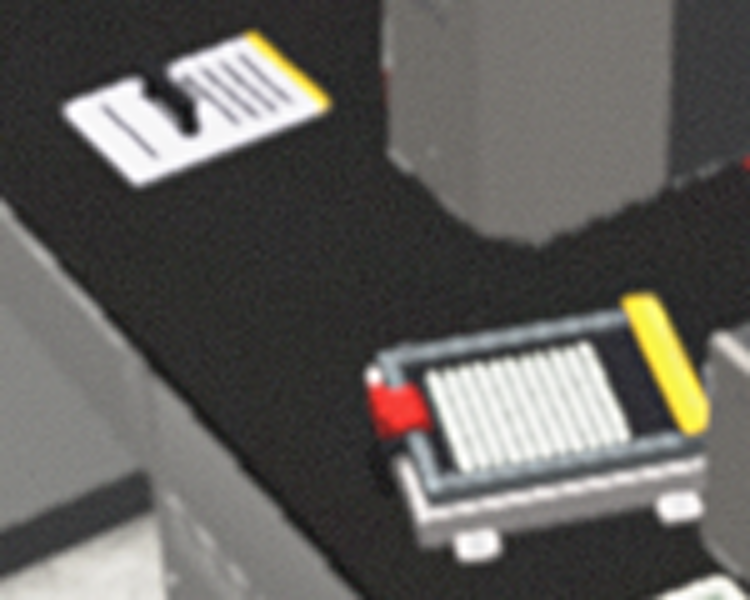

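The crops show the handle bar at top px ≈(194,275), the stripe at px (195.5,240), the lip at (362.4,236) and the catch at (342,296). Lip depth gives about 48.5 mm, so S is about 34.5 mm. Next: poses from rays.

Run:
```python
from h import *
np.set_printoptions(precision=4,suppress=True)
p=cv2.imread("pics/top0.png");M=masks(p)
b=np.vstack(blobs(M['y']|M['w'],(165,230,225,305)))
r=cv2.boxPoints(cv2.minAreaRect(b)); W=np.array([onz("top",u,v,.005)[:2] for u,v in r])
print("panel corners",W,"centre",W.mean(0),"sides",np.linalg.norm(W-np.roll(W,1,0),axis=1))
g=p[262:288,178:212].max(2);c,_=cv2.findContours((g<90).astype(np.uint8),cv2.RETR_EXTERNAL,cv2.CHAIN_APPROX_NONE)
for k in c:
    if cv2.contourArea(k)>60:
        rr=cv2.minAreaRect(k);q=np.array(rr[0])+[178,262];bx=cv2.boxPoints(rr)+[178,262]
        print("handle px",q,rr[1:],"at z.035",onz("top",*q,.035),"z.025",onz("top",*q,.025)); print(np.array([onz("top",u,v,.035)[:2] for u,v in bx]))
        dd=np.load("pics/top0.npy");print("depth handle",dep("top",*q,dd[int(round(q[1])),int(round(q[0]))]))
ly=blobs(M['y'],(305,215,400,310))[0]
s=cv2.imread("pics/scene0.png");sy=blobs(masks(s)['y'],(265,230,346,292))[0]
a=cv2.minAreaRect(ly)[0];e=cv2.minAreaRect(sy)[0]
print("lip tri",tri(ray("top",*a),ray("scene",*e)))
for z in(.045,.049,.053):
    L=np.array([onz("top",u,v,z)[:2] for u,v in cv2.boxPoints(cv2.minAreaRect(ly))]);print(z,L.mean(0),np.linalg.norm(L-np.roll(L,1,0),axis=1))
L=L-0;E=[L[i]-L[i-1] for i in range(4)];k=max(E,key=np.linalg.norm);print("lip angle",np.degrees(np.arctan2(k[1],k[0])))
rd=blobs(M['r'],(305,215,400,310))[0];ra=cv2.minAreaRect(rd)[0];print("red",onz("top",*ra,.055))
# whole housing outline
hb=np.vstack(blobs(M['y']|M['w'],(312,222,392,305)));x=cv2.minAreaRect(hb);print(x)
# slats centre
w=max(blobs(M['w'],(305,215,400,310)),key=cv2.contourArea);x=cv2.minAreaRect(w);print("slats",x,onz("top",*x[0],.028))
```

```text
panel corners [[0.4103 0.3487]
 [0.5633 0.3508]
 [0.5608 0.2488]
 [0.4078 0.2482]] centre [0.4856 0.2991] sides [0.1005 0.153  0.1021 0.153 ]
handle px [193.5 274.5] ((5.0, 25.0), 90.0) at z.035 [0.4625 0.2956 0.035 ] z.025 [0.4635 0.2978 0.025 ]
[[0.4691 0.3273]
 [0.4687 0.2641]
 [0.456  0.2638]
 [0.4564 0.3269]]
depth handle [0.4626 0.2958 0.0341]
lip tri (array([ 0.5558, -0.1324,  0.0521]), np.float64(0.0015960613666950196))
0.045 [ 0.5578 -0.1333] [0.1191 0.0179 0.1193 0.0179]
0.049 [ 0.5571 -0.133 ] [0.1187 0.0179 0.1189 0.0178]
0.053 [ 0.5564 -0.1327] [0.1184 0.0178 0.1186 0.0178]
lip angle -109.59738583798945
red [ 0.4047 -0.0801  0.055 ]
((352.3000183105469, 265.10003662109375), (64.51045989990234, 69.57009887695312), 18.434947967529297)
slats ((351.5, 268.5), (36.04996109008789, 39.21223831176758), 18.43494987487793) [ 0.4762 -0.1055  0.028 ]
```

Request:
servo_tool([
  [[0,0,0.149,-40.6,-22.6,10,0.6],[0,0,0.298,-81.2,-45.2,20,0.6],[0,0,0.447,-121.8,-67.8,30,0.6],[0,0,0.596,-162.4,-90.4,40,0.6],[0,0,0.745,-203,-113,50,0.6],[0,0,0.894,-243.6,-135.6,60,0.6],[0,0,1.043,-284.2,-158.2,70,0.6],[0,0,1.192,-324.8,-180.8,80,0.6]],
])

```text
t: 0.9
tcp_pos: [0.4639, 0.2956, 0.1508]
tool_rot: [[-0.004, 1.0, -0.0], [1.0, 0.004, -0.0], [-0.0, -0.0, -1.0]]
ft_force: [-0.1, 0.8, -0.6]
finger_gap: 0.0511
finger_force: 0.0
```

```bash
cat >> h.py <<'E'
from scipy.spatial.transform import Rotation as Ro
np.set_printoptions(precision=4,suppress=True)
def go(tcp,yaw,pitch=0):
    """print the turn and shift to a TCP with tool y along world yaw; pitch = tilt, hook low (rad)"""
    s=manip.state();R=np.array(s['tool_rot']);c,k=np.cos(yaw),np.sin(yaw)
    T=Ro.from_euler('z',yaw).as_matrix()@Ro.from_euler('y',pitch).as_matrix()@np.array([[0,1,0],[1,0,0],[0,0,-1.]])
    print('t',s['t'],'tcp',s['tcp_pos'],'f',s['ft_force'],'M',s['wrist_torque'],'gap',s['finger_gap'],s['finger_force'])
    print('turn',Ro.from_matrix(R.T@T).as_rotvec(),'shift mm',R.T@(np.array(tcp)-s['tcp_pos'])*1e3)
E
python3 -c "
from h import *
go([.463,.297,.011],np.radians(.5))"
```

```text
t 0.9 tcp [0.4639 0.2956 0.1508] f [-0.0508  0.7612 -0.5986] M [-0.0113 -0.0307  0.0231] gap 0.051099102423057534 0.0
turn [-0.0002  0.0001 -0.0047] shift mm [  1.4359  -0.8374 139.7877]
```

Request:
servo_tool([
  [[0,0,-0.005,1,-1,40,0.6],[0,0,-0.005,1,-1,80,0.6],[0,0,-0.005,1,-1,115,0.6],[0,0,-0.005,1,-1,132,0.6],[0,0,-0.005,1,-1,139.5,0.6],[0,0,-0.005,1,-1,139.5,0.4],[0,0,-0.005,1,-1,139.5,0.1],[0,0,-0.005,1,-1,139.5,0]],
])

```text
t: 1.7
tcp_pos: [0.463, 0.2988, 0.0132]
tool_rot: [[-0.015, 1.0, 0.002], [1.0, 0.015, 0.001], [0.001, 0.002, -1.0]]
ft_force: [-0.6, -0.1, -2.8]
finger_gap: 0.0127
finger_force: 58.8
```

Request:
servo_tool([
  [[0,0,0,0,0,0,0],[0,0,0,0,0,0,0],[0,0,0,0,0,-4,0],[0,0,0,0,0,-15,0],[0,0,0,0,0,-35,0],[0,0,0,0,0,-65,0],[0,0,0,0,0,-95,0],[0,0,0,0,0,-120,0]],
])

```text
t: 2.5
tcp_pos: [0.462, 0.2982, 0.1339]
tool_rot: [[-0.015, 1.0, 0.001], [1.0, 0.015, 0.0], [0.0, 0.001, -1.0]]
ft_force: [-0.5, -0.6, -2.4]
finger_gap: 0.0131
finger_force: 58.9
```

```bash
python3 -c "
from h import *
go([.43,.10,.14],np.radians(-10),.0)
p,d=manip.grab_frame('scene');cv2.imwrite('pics/s1.png',cv2.resize(p[120:300,180:380],(800,600)[:2] if 0 else (660,594)))
np.save('pics/s1.npy',d)
"
```

```text
t 2.5 tcp [0.462  0.2982 0.1339] f [-0.5095 -0.6461 -2.4448] M [ 0.0282 -0.0387  0.0028] gap 0.013061790220655276 58.8682097196579
turn [ 0.0006 -0.0004  0.1895] shift mm [-197.7039  -34.9513   -6.2149]
```

View pics/s1.png

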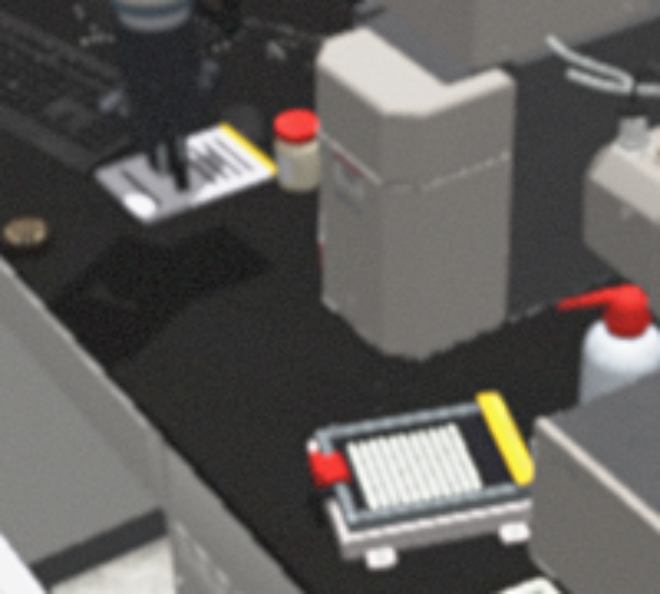

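The panel hangs level in the grip (stripe at crop ~(248,150)), and the catch is at (328,465). Carrying it past, in front of the column.

Request:
servo_tool([
  [[0,0,0.02,-20,-12,0,0],[0,0,0.06,-55,-24,0,0],[0,0,0.11,-95,-34,0,0],[0,0,0.16,-138,-36,0,0],[0,0,0.21,-182,-36,0,0],[0,0,0.26,-226,-36,0,0],[0,0,0.31,-268,-36,0,0],[0,0,0.352,-298,-36,0,0]],
])

```text
t: 3.35
tcp_pos: [0.4298, -0.0024, 0.1319]
tool_rot: [[0.334, 0.943, -0.0], [0.943, -0.334, -0.0], [-0.0, -0.0, -1.0]]
ft_force: [0.5, -0.5, -3.1]
finger_gap: 0.0127
finger_force: 58.9
```

```bash
cat >> h.py <<'E'
H=np.array([.4859,-.1081,0]);YAW=np.radians(-19.3)
def pose(hx,hz,pitch,hy=0,H=H,YAW=YAW):
    """hook corner to housing (hx,hy,hz) m at pitch"""
    Z=Ro.from_euler('z',YAW).as_matrix();T=Z@Ro.from_euler('y',pitch).as_matrix()@np.array([[0,1,0],[1,0,0],[0,0,-1.]])
    go(H+Z@[hx,hy,hz]-T@[0,.095,.0132],YAW,pitch)
E
python3 -c "
from h import *
pose(.055,.075,.24)"
```

```text
t 3.35 tcp [ 0.4298 -0.0024  0.1319] f [ 0.4891 -0.4741 -3.0569] M [ 0.0638  0.0645 -0.0198] gap 0.012734042297188022 58.92626345157623
turn [ 0.2399 -0.0001 -0.0032] shift mm [-81.0311  53.9483  21.4924]
```

Request:
servo_tool([
  [[0.04,0,-0.001,-15,6,0,0],[0.08,0,-0.002,-32,18,2,0],[0.12,0,-0.003,-49,30,7,0],[0.16,0,-0.003,-64,42,13,0],[0.2,0,-0.003,-75,49,18,0],[0.24,0,-0.003,-81,54,21.5,0],[0.24,0,-0.003,-81,54,21.5,0],[0.24,0,-0.003,-81,54,21.5,0]],
])

```text
t: 4.15
tcp_pos: [0.4543, -0.0944, 0.1101]
tool_rot: [[0.328, 0.918, -0.224], [0.945, -0.319, 0.078], [0.0, -0.238, -0.971]]
ft_force: [-0.2, 0.4, -2.7]
finger_gap: 0.0123
finger_force: 59.1
```

Run:
```python
from h import *
pose(.055,.045,.24)
p,d=manip.grab_frame('top');cv2.imwrite('pics/t2.png',p);np.save('pics/t2.npy',d)
cv2.imwrite('pics/t2c.png',cv2.resize(p[215:315,305:405],(600,600),interpolation=2))
for b in blobs(masks(p)['y'],(305,215,400,310)):
    r=cv2.minAreaRect(b);print(r)
    for z in(.05,.077):
        print(z,[np.round(onz('top',*q,z)[:2],4).tolist() for q in cv2.boxPoints(r)])
```

```text
t 4.15 tcp [ 0.4543 -0.0944  0.1101] f [-0.1783  0.4474 -2.686 ] M [-0.0969 -0.1193 -0.0279] gap 0.012280504074095415 59.069849252700806
turn [-0.      0.0002  0.0023] shift mm [-2.5003  7.2875 28.7496]
```

View pics/t2c.png

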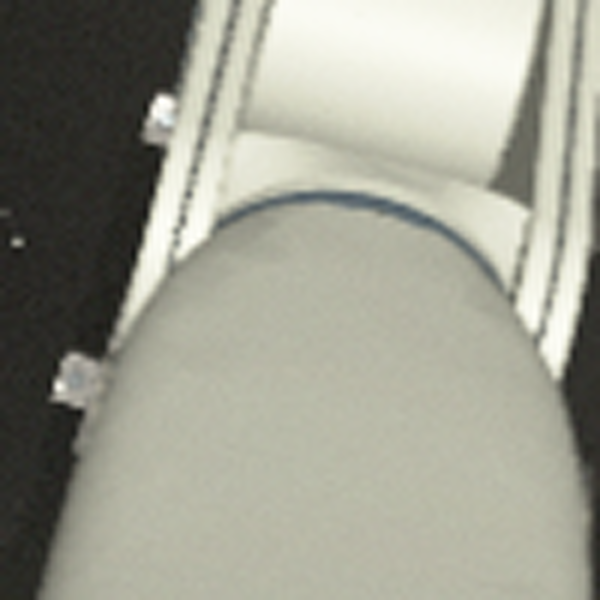

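The arm hides the panel in the top view, so I'll check with the scene camera instead. Lowering to hook height 45 mm.

Request:
servo_tool([
  [[0,0,0.001,-1,1.5,6,0],[0,0,0.002,-2,3,12,0],[0,0,0.002,-2.5,4.5,18,0],[0,0,0.002,-2.5,6,24,0],[0,0,0.002,-2.5,7.2,28.7,0],[0,0,0.002,-2.5,7.2,28.7,0],[0,0,0.002,-2.5,7.2,28.7,0],[0,0,0.002,-2.5,7.2,28.7,0]],
])

```text
t: 5.0
tcp_pos: [0.4542, -0.097, 0.0809]
tool_rot: [[0.33, 0.917, -0.224], [0.944, -0.32, 0.078], [-0.0, -0.237, -0.971]]
ft_force: [1.1, -0.7, -2.8]
finger_gap: 0.0126
finger_force: 59.1
```

Run:
```python
from h import *
pose(.055,.035,.24)
p,d=manip.grab_frame('scene');cv2.imwrite('pics/s3.png',p)
cv2.imwrite('pics/s3c.png',cv2.resize(p[215:300,255:355],(700,595),interpolation=2))
for b in blobs(masks(p)['y'],(265,215,350,292)):
    r=cv2.minAreaRect(b);print(r,cv2.boxPoints(r).round(1).tolist())
```

```text
t 5.0 tcp [ 0.4542 -0.097   0.0809] f [ 1.1319 -0.6762 -2.8428] M [-0.072  -0.1472 -0.0135] gap 0.012625356830025788 59.05039966106415
turn [0.0003 0.0003 0.0008] shift mm [ 0.0046  1.91   10.2913]
((331.5623474121094, 252.47190856933594), (30.7773494720459, 11.490211486816406), 65.77225494384766) [[320.0, 240.8000030517578], [330.5, 236.10000610351562], [343.1000061035156, 264.1000061035156], [332.6000061035156, 268.8999938964844]]
```

View pics/s3c.png

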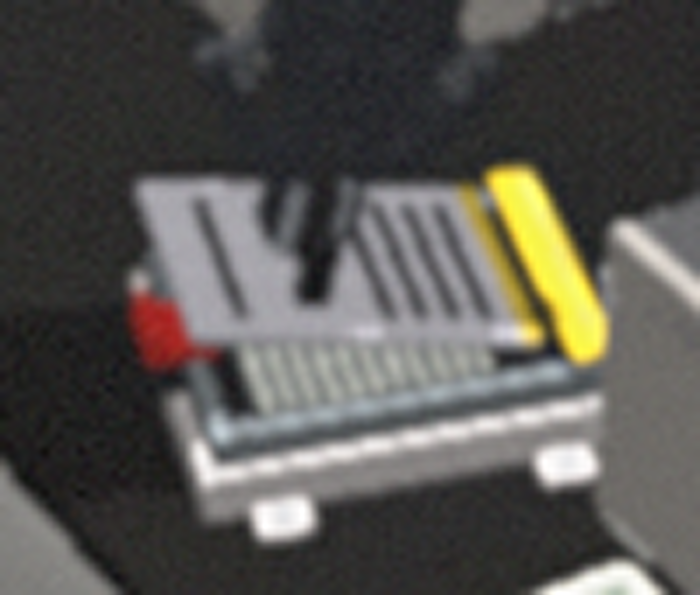

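The stripe (462,190)-(540,335) runs parallel to the lip's front edge (490,175)-(575,355), a little short of it. Checking the side centring numerically.

Run:
```python
from h import *
Z=Ro.from_euler('z',YAW).as_matrix()
f=lambda u,v,z:(Z.T@(onz('scene',255+u/7-.5+.07,215+v/7-.5+.07,z)-H))*1e3
print('stripe near/far top corner',f(541,335,.05),f(466,187,.05))
for z in(.049,.052): print('lip near/far front',f(572,357,z),f(487,172,z),'back',f(606,345,z),f(533,168,z))
print('inner wall near, latch-side outer tub',f(200,515,0.004))
```

```text
stripe near/far top corner [ 56.4967 -41.4397  50.    ] [53.889  57.7589 50.    ]
lip near/far front [ 65.0464 -56.5525  49.    ] [65.8593 66.239  49.    ] back [ 80.7092 -53.2292  49.    ] [85.785  63.6424 49.    ]
lip near/far front [ 63.9301 -59.6915  52.    ] [64.7408 62.7664 52.    ] back [ 79.5504 -56.3772  52.    ] [84.6124 60.1768 52.    ]
inner wall near, latch-side outer tub [-93.0345 -60.9188   4.    ]
```

Request:
servo_tool([
  [[0,0,0,-0.5,0.2,0.8,0],[0,0,0,-1,0.4,1.6,0],[0,0,0,-1.5,0.6,2.4,0],[0,0,0,-1.5,0.8,3.2,0],[0,0,0,-1.5,1.0,4,0],[0,0,0,-1.5,1.2,4.8,0],[0,0,0,-1.5,1.4,5.6,0],[0,0,0,-1.5,1.4,5.6,0]],
])

```text
t: 5.85
tcp_pos: [0.4535, -0.0984, 0.0748]
tool_rot: [[0.33, 0.917, -0.225], [0.944, -0.32, 0.078], [-0.0, -0.238, -0.971]]
ft_force: [-0.1, 0.7, -3.0]
finger_gap: 0.0124
finger_force: 59.1
```

Request:
servo_tool([
  [[0,0,0,0,0.1,0.4,0],[0,0,0,0,0.2,0.8,0],[0,0,0,0,0.3,1.2,0],[0,0,0,0,0.4,1.6,0],[0,0,0,0,0.5,2,0],[0,0,0,0,0.6,2.4,0],[0,0,0,0,0.6,2.4,0],[0,0,0,0,0.6,2.4,0]],
])

```text
t: 6.65
tcp_pos: [0.4536, -0.0984, 0.0725]
tool_rot: [[0.33, 0.917, -0.224], [0.944, -0.32, 0.078], [-0.0, -0.238, -0.971]]
ft_force: [0.3, -0.2, -3.3]
finger_gap: 0.0128
finger_force: 59.1
```

Request:
servo_tool([
  [[0,0,0,0,0.1,0.3,0],[0,0,0,0,0.15,0.6,0],[0,0,0,0,0.2,0.9,0],[0,0,0,0,0.3,1.2,0],[0,0,0,0,0.35,1.5,0],[0,0,0,0,0.45,1.8,0],[0,0,0,0,0.45,1.8,0],[0,0,0,0,0.45,1.8,0]],
])

```text
t: 7.45
tcp_pos: [0.4536, -0.0984, 0.0706]
tool_rot: [[0.33, 0.917, -0.224], [0.944, -0.32, 0.078], [-0.0, -0.238, -0.971]]
ft_force: [0.0, -1.1, -3.0]
finger_gap: 0.0127
finger_force: 59.1
```

Request:
servo_tool([
  [[0,0,0,0,0.1,0.3,0],[0,0,0,0,0.15,0.6,0],[0,0,0,0,0.2,0.9,0],[0,0,0,0,0.3,1.2,0],[0,0,0,0,0.35,1.5,0],[0,0,0,0,0.35,1.5,0],[0,0,0,0,0.35,1.5,0],[0,0,0,0,0.35,1.5,0]],
])

```text
t: 8.25
tcp_pos: [0.4534, -0.0984, 0.0692]
tool_rot: [[0.33, 0.917, -0.225], [0.944, -0.32, 0.078], [-0.0, -0.238, -0.971]]
ft_force: [-2.7, 0.8, 3.3]
finger_gap: 0.0133
finger_force: 59.8
```

Contact at hook height ≈34 mm, so S ≈ 34 mm, which agrees with the depth reading. Raising 1.5 mm and sliding the hook edge under the lip.

Request:
servo_tool([
  [[0,0,0,0,-0.3,-1.4,0],[0,0,0,0,2,-2,0],[0,0,0,0,4.5,-2.6,0],[0,0,0,0,7,-3.2,0],[0,0,0,0,9.5,-3.8,0],[0,0,0,0,12,-4.4,0],[0,0,0,0,12,-4.4,0],[0,0,0,0,12,-4.4,0]],
])

```text
t: 9.05
tcp_pos: [0.4656, -0.1026, 0.0705]
tool_rot: [[0.33, 0.917, -0.225], [0.944, -0.32, 0.078], [-0.0, -0.238, -0.971]]
ft_force: [-0.0, -0.7, -2.7]
finger_gap: 0.0131
finger_force: 59.1
```

```bash
python3 -c "
from h import *
pose(.075,.0355,.24)"
```

```text
t 9.05 tcp [ 0.4656 -0.1026  0.0705] f [-0.0022 -0.7441 -2.6997] M [-0.0614 -0.2276 -0.013 ] gap 0.013080136638901632 59.07448947429657
turn [-0.0001  0.0003  0.0008] shift mm [ 1.536   6.5786 -2.0728]
```

Request:
servo_tool([
  [[0,0,0,0,1,-0.25,0],[0,0,0,0,2,-0.5,0],[0,0,0,0,3,-0.75,0],[0,0,0,0,4,-1,0],[0,0,0,0,5,-1.25,0],[0,0,0,0,5.5,-1.4,0],[0,0,0,0,5.5,-1.4,0],[0,0,0,0,5.5,-1.4,0]],
])

```text
t: 9.85
tcp_pos: [0.4709, -0.1045, 0.0706]
tool_rot: [[0.33, 0.917, -0.225], [0.944, -0.32, 0.078], [-0.0, -0.238, -0.971]]
ft_force: [-0.5, -0.4, -3.6]
finger_gap: 0.0128
finger_force: 59.1
```

Request:
servo_tool([
  [[0,0,0,0,0.4,-0.1,0],[0,0,0,0,0.8,-0.2,0],[0,0,0,0,1.2,-0.3,0],[0,0,0,0,1.6,-0.4,0],[0,0,0,0,1.8,-0.45,0],[0,0,0,0,1.8,-0.45,0],[0,0,0,0,1.8,-0.45,0],[0,0,0,0,1.8,-0.45,0]],
])

```text
t: 10.65
tcp_pos: [0.4723, -0.105, 0.0705]
tool_rot: [[0.33, 0.917, -0.225], [0.944, -0.32, 0.078], [-0.0, -0.238, -0.971]]
ft_force: [-1.9, 0.5, -1.7]
finger_gap: 0.0126
finger_force: 59.2
```

The hook edge has reached the back wall. Backing off 0.7 mm and feeling for the side walls.

Request:
servo_tool([
  [[0,0,0,0,-0.7,0.15,0],[0,0,0,-0.5,-0.7,0.15,0],[0,0,0,-1,-0.7,0.15,0],[0,0,0,-1.5,-0.7,0.15,0],[0,0,0,-2,-0.7,0.15,0],[0,0,0,-2.5,-0.7,0.15,0],[0,0,0,-2.5,-0.7,0.15,0],[0,0,0,-2.5,-0.7,0.15,0]],
])

```text
t: 11.45
tcp_pos: [0.4713, -0.1072, 0.0706]
tool_rot: [[0.33, 0.917, -0.224], [0.944, -0.32, 0.078], [0.0, -0.237, -0.971]]
ft_force: [0.2, 0.5, -2.7]
finger_gap: 0.013
finger_force: 59.1
```

Request:
servo_tool([
  [[0,0,0,1,0,0,0],[0,0,0,2,0,0,0],[0,0,0,3,0,0,0],[0,0,0,4,0,0,0],[0,0,0,4.5,0,0,0],[0,0,0,5,0,0,0],[0,0,0,5,0,0,0],[0,0,0,5,0,0,0]],
])

```text
t: 12.25
tcp_pos: [0.4728, -0.1025, 0.0706]
tool_rot: [[0.33, 0.917, -0.224], [0.944, -0.32, 0.078], [-0.0, -0.238, -0.971]]
ft_force: [-0.6, -0.5, -2.6]
finger_gap: 0.0128
finger_force: 59.1
```

Free over ±2.5 mm, so it's centred in the play. Returning to the middle and pivoting down about the hook edge.

```bash
python3 -c "
from h import *
for p in(.24,.19,.14,.11): print(p);pose(.075,.0347,p,-.0015)"
```

```text
0.24
t 12.25 tcp [ 0.4728 -0.1025  0.0706] f [-0.6219 -0.4543 -2.5659] M [-0.1152 -0.1775  0.0035] gap 0.012772227819955526 59.100664258003235
turn [-0.      0.0003  0.0008] shift mm [-2.4664  0.1497  0.469 ]
0.19
t 12.25 tcp [ 0.4728 -0.1025  0.0706] f [-0.6219 -0.4543 -2.5659] M [-0.1152 -0.1775  0.0035] gap 0.012772227819955526 59.100664258003235
turn [-0.05    0.0003  0.0008] shift mm [-2.4643 -0.3912  5.2335]
0.14
t 12.25 tcp [ 0.4728 -0.1025  0.0706] f [-0.6219 -0.4543 -2.5659] M [-0.1152 -0.1775  0.0035] gap 0.012772227819955526 59.100664258003235
turn [-0.1     0.0003  0.0008] shift mm [-2.4624 -0.6933 10.0191]
0.11
t 12.25 tcp [ 0.4728 -0.1025  0.0706] f [-0.6219 -0.4543 -2.5659] M [-0.1152 -0.1775  0.0035] gap 0.012772227819955526 59.100664258003235
turn [-0.13    0.0003  0.0008] shift mm [-2.4614 -0.7596 12.8956]
```

Request:
servo_tool([
  [[0,0,0.001,-2.5,0.1,0.4,0],[-0.02,0,0.001,-2.5,-0.1,2.3,0],[-0.04,0,0.001,-2.5,-0.3,4.3,0],[-0.06,0,0.001,-2.5,-0.45,6.2,0],[-0.08,0,0.001,-2.5,-0.6,8.1,0],[-0.1,0,0.001,-2.5,-0.7,10,0],[-0.1,0,0.001,-2.5,-0.7,10,0],[-0.1,0,0.001,-2.5,-0.7,10,0]],
])

```text
t: 13.05
tcp_pos: [0.4691, -0.1038, 0.0611]
tool_rot: [[0.331, 0.935, -0.132], [0.944, -0.327, 0.046], [-0.0, -0.14, -0.99]]
ft_force: [0.7, -0.3, -2.0]
finger_gap: 0.0127
finger_force: 59.2
```

```bash
python3 -c "
from h import *
for p in(.14,.1,.06,.03,0): print(p);pose(.0752,.0347,p,-.0015)
p,d=manip.grab_frame('scene');cv2.imwrite('pics/s4c.png',cv2.resize(p[215:300,255:355],(700,595),interpolation=2))"
```

```text
0.14
t 13.05 tcp [ 0.4691 -0.1038  0.0611] f [ 0.7111 -0.315  -1.9531] M [-0.0469 -0.0685  0.0043] gap 0.012700857115567279 59.15331244468689
turn [ 0.      0.0003 -0.    ] shift mm [-0.0134  0.2629  0.0572]
0.1
t 13.05 tcp [ 0.4691 -0.1038  0.0611] f [ 0.7111 -0.315  -1.9531] M [-0.0469 -0.0685  0.0043] gap 0.012700857115567279 59.15331244468689
turn [-0.04    0.0003 -0.    ] shift mm [-0.0123 -0.1892  3.8667]
0.06
t 13.05 tcp [ 0.4691 -0.1038  0.0611] f [ 0.7111 -0.315  -1.9531] M [-0.0469 -0.0685  0.0043] gap 0.012700857115567279 59.15331244468689
turn [-0.08    0.0003 -0.    ] shift mm [-0.0111 -0.4885  7.6913]
0.03
t 13.05 tcp [ 0.4691 -0.1038  0.0611] f [ 0.7111 -0.315  -1.9531] M [-0.0469 -0.0685  0.0043] gap 0.012700857115567279 59.15331244468689
turn [-0.11    0.0003 -0.    ] shift mm [-0.0101 -0.6125 10.5659]
0
t 13.05 tcp [ 0.4691 -0.1038  0.0611] f [ 0.7111 -0.315  -1.9531] M [-0.0469 -0.0685  0.0043] gap 0.012700857115567279 59.15331244468689
turn [-0.14    0.0003 -0.    ] shift mm [-0.0092 -0.6502 13.4429]
```

View pics/s4c.png

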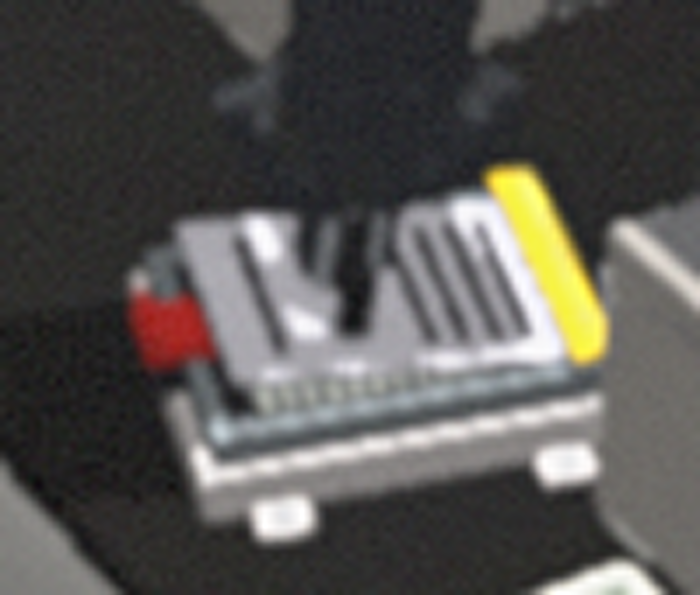

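The striped edge is now under the lip (stripe hidden, lip at (545,260)), and the latch edge is just above the catch at (180,320). Lowering on.

Request:
servo_tool([
  [[-0.014,0,0,0,0,1.3,0],[-0.028,0,0,0,-0.1,2.6,0],[-0.04,0,0,0,-0.2,3.85,0],[-0.05,0,0,0,-0.3,4.8,0],[-0.06,0,0,0,-0.35,5.75,0],[-0.07,0,0,0,-0.4,6.7,0],[-0.07,0,0,0,-0.4,6.7,0],[-0.07,0,0,0,-0.4,6.7,0]],
])

```text
t: 13.9
tcp_pos: [0.4684, -0.1035, 0.0547]
tool_rot: [[0.331, 0.942, -0.065], [0.944, -0.33, 0.023], [-0.0, -0.069, -0.998]]
ft_force: [1.5, -1.5, -1.5]
finger_gap: 0.0129
finger_force: 59.4
```

```bash
python3 -c "
from h import *
for p in(.07,.04,.02,0): print(p);pose(.0752,.0345,p,-.0015)"
```

```text
0.07
t 13.9 tcp [ 0.4684 -0.1035  0.0547] f [ 1.5171 -1.4809 -1.5083] M [-0.0659 -0.1909 -0.0466] gap 0.012883563729046955 59.35688316822052
turn [ 0.0011  0.0002 -0.0001] shift mm [-0.0149 -0.6091  0.3989]
0.04
t 13.9 tcp [ 0.4684 -0.1035  0.0547] f [ 1.5171 -1.4809 -1.5083] M [-0.0659 -0.1909 -0.0466] gap 0.012883563729046955 59.35688316822052
turn [-0.0289  0.0002 -0.0001] shift mm [-0.0144 -0.9655  3.254 ]
0.02
t 13.9 tcp [ 0.4684 -0.1035  0.0547] f [ 1.5171 -1.4809 -1.5083] M [-0.0659 -0.1909 -0.0466] gap 0.012883563729046955 59.35688316822052
turn [-0.0489  0.0002 -0.0001] shift mm [-0.014  -1.1554  5.1628]
0
t 13.9 tcp [ 0.4684 -0.1035  0.0547] f [ 1.5171 -1.4809 -1.5083] M [-0.0659 -0.1909 -0.0466] gap 0.012883563729046955 59.35688316822052
turn [-0.0689  0.0002 -0.0001] shift mm [-0.0136 -1.3071  7.075 ]
```

Request:
servo_tool([
  [[-0.008,0,0,0,-0.1,0.9,0],[-0.016,0,0,0,-0.2,1.8,0],[-0.024,0,0,0,-0.3,2.6,0],[-0.032,0,0,0,-0.4,3.5,0],[-0.04,0,0,0,-0.5,4.3,0],[-0.049,0,0,0,-0.6,5.2,0],[-0.049,0,0,0,-0.6,5.2,0],[-0.049,0,0,0,-0.6,5.2,0]],
])

```text
t: 14.7
tcp_pos: [0.4665, -0.1029, 0.049]
tool_rot: [[0.331, 0.944, -0.021], [0.944, -0.331, 0.007], [-0.0, -0.022, -1.0]]
ft_force: [2.6, -0.5, -5.5]
finger_gap: 0.0128
finger_force: 58.9
```

```bash
python3 -c "
from h import *
for p in(.02,0): print(p);pose(.0752,.034,p,-.0015)"
```

```text
0.02
t 14.7 tcp [ 0.4665 -0.1029  0.049 ] f [ 2.628  -0.4556 -5.4563] M [-0.2695 -0.7944  0.0095] gap 0.012840951724347087 58.92207384109497
turn [-0.0019  0.0004 -0.0001] shift mm [ 0.0504  0.4973 -0.1578]
0
t 14.7 tcp [ 0.4665 -0.1029  0.049 ] f [ 2.628  -0.4556 -5.4563] M [-0.2695 -0.7944  0.0095] gap 0.012840951724347087 58.92207384109497
turn [-0.0219  0.0004 -0.0001] shift mm [0.0511 0.2559 1.7452]
```

Request:
servo_tool([
  [[-0.006,0,0,0,0.1,0.5,0],[-0.012,0,0,0,0.2,1,0],[-0.018,0,0,0,0.2,1.5,0],[-0.022,0,0,0,0.2,1.9,0],[-0.022,0,0,0,0.2,2.2,0],[-0.022,0,0,0,0.2,2.2,0],[-0.022,0,0,0,0.2,2.2,0],[-0.022,0,0,0,0.2,2.2,0]],
])

```text
t: 15.5
tcp_pos: [0.4665, -0.103, 0.0476]
tool_rot: [[0.331, 0.944, -0.0], [0.944, -0.331, -0.0], [-0.0, 0.0, -1.0]]
ft_force: [-1.3, 0.0, 7.9]
finger_gap: 0.0131
finger_force: 60.8
```

```bash
python3 -c "
from h import *
pose(.0752,.034,0,-.0015)
p,d=manip.grab_frame('scene');cv2.imwrite('pics/s5c.png',cv2.resize(p[215:300,255:355],(700,595),interpolation=2))"
```

```text
t 15.5 tcp [ 0.4665 -0.103   0.0476] f [-1.3317  0.0275  7.8699] M [ 0.1541  0.2613 -0.0161] gap 0.013051087109431541 60.8425372838974
turn [ 0.0001  0.0004 -0.0001] shift mm [0.0594 0.1579 0.3665]
```

View pics/s5c.png

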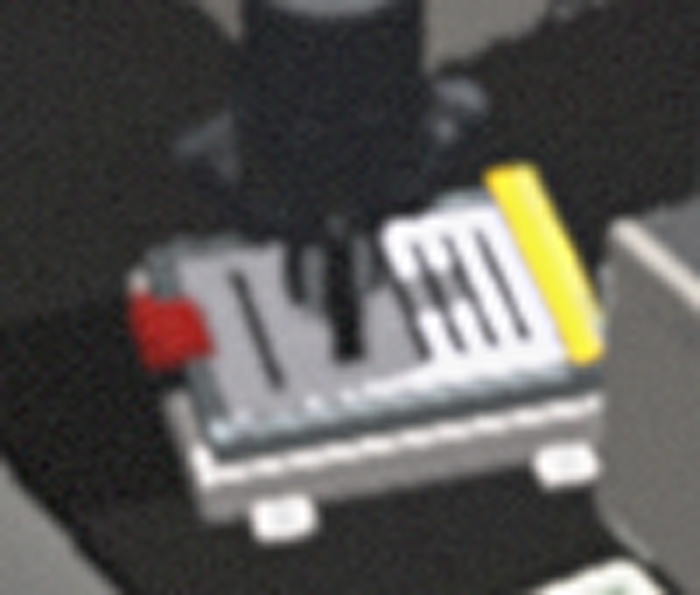

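The panel lies flat in the seat, the lip covers its far edge, and the catch nose reaches over the latch edge at (210,350). Letting go with a small opening and rising straight up.

Request:
servo_tool([
  [[0,0,0,0,0,-0.6,0],[0,0,0,0,0,-0.6,0.15],[0,0,0,0,0,-0.6,0.25],[0,0,0,0,0,-0.6,0.35],[0,0,0,0,0,-0.6,0.35],[0,0,0,0,0,-0.6,0.35],[0,0,0,0,0,-2,0.35],[0,0,0,0,0,-5,0.35]],
])

```text
t: 16.35
tcp_pos: [0.467, -0.1031, 0.0521]
tool_rot: [[0.331, 0.944, 0.0], [0.944, -0.331, -0.001], [-0.0, 0.001, -1.0]]
ft_force: [-0.1, -0.0, 0.5]
finger_gap: 0.0298
finger_force: 0.0
```

Request:
servo_tool([
  [[0,0,0,0,0,-10,0.35],[0,0,0,0,0,-20,0.35],[0,0,0,0,0,-40,0.35],[0,0,0,0,0,-65,0.35],[0,0,0,0,0,-90,0.35],[0,0,0,0,0,-115,0.35],[0,0,0,0,0,-130,0.35],[0,0,0,0,0,-130,0.35]],
])

```text
t: 17.15
tcp_pos: [0.4686, -0.1034, 0.185]
tool_rot: [[0.331, 0.944, 0.006], [0.944, -0.331, -0.002], [0.0, 0.007, -1.0]]
ft_force: [0.8, -0.5, 0.4]
finger_gap: 0.03
finger_force: 0.0
```

Run:
```python
from h import *
s=manip.state();print(s['t'],s['tcp_pos'],s['ft_force'],s['finger_gap'])
p,d=manip.grab_frame('scene');cv2.imwrite('pics/s6c.png',cv2.resize(p[215:300,255:355],(700,595),interpolation=2))
M=masks(p)
for b in blobs(M['r'],(265,230,346,292)): print(cv2.boundingRect(b),cv2.contourArea(b))
Z=Ro.from_euler('z',YAW).as_matrix()
K=C['scene']['K'];R=C['scene']['orientation'];o=C['scene']['xyz']
# heights at panel points (housing x,y)
for x,y in[(-60,0),(-60,35),(-60,-35),(50,35),(50,-35),(45,0)]:
    q=R.T@(H+Z@[x/1e3,y/1e3,.039]-o);u,v=(K@q)[:2]/q[2];u,v=int(round(u)),int(round(v))
    P=[dep('scene',a,b,d[b,a])[2]*1e3 for a in range(u-1,u+2) for b in range(v-1,v+2) if d[b,a]>0];print(x,y,np.median(P))
```

```text
17.15 [ 0.4686 -0.1034  0.185 ] [ 0.7988 -0.5095  0.4423] 0.029965625203951674
(274, 257, 11, 10) 64.5
-60 0 42.19869418561406
-60 35 43.240802931989506
-60 -35 43.817976981360914
50 35 42.18752890586019
50 -35 42.293146515094634
45 0 40.52535956336789
```

View pics/s6c.png

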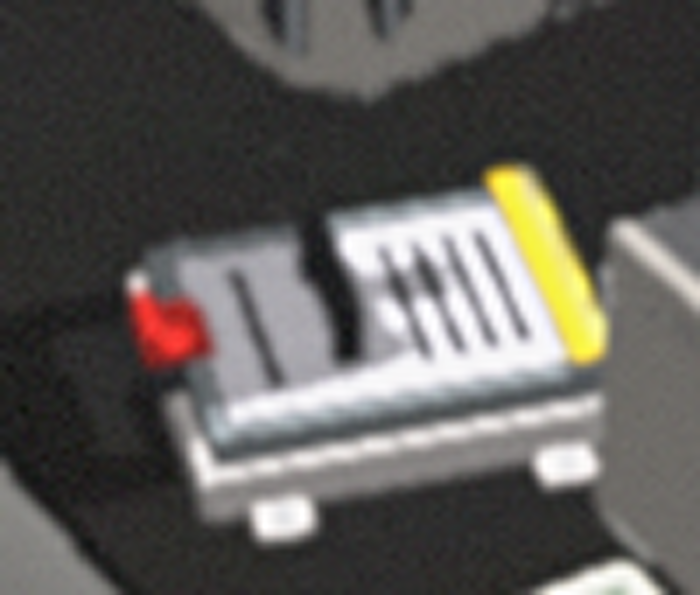

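The panel lies flat at S+5 mm (height spread within noise). The red catch is back at its sprung-in position (px 274–285) over the latch edge, and the gripper is clear.

```bash
python3 -c "
from workcell import manip
print(manip.finish_job())"
```

```text
the job is handed in; nothing more can be done
None
```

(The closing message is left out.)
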